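Open a push-to-open bench cupboard

TASK

Two small bench cupboards with plain push-to-open doors stand side by side: open the wider one to get at the roll of film inside. Push its door inward near the edge opposite the hinges until the catch lets go, take the fingers right away so that the spring pushes the door ajar, then reach behind the door with the fingertips and push it wide open, about square to the cupboard's front. Only push: do not pinch the door or lift anything, leave the narrower cupboard shut, and do not disturb the weight, note pad and roll of tape standing around.

Things in the scene. Friction and masses are not known exactly. Their poses are not given: they have to be found in the camera images.
- wide: the wider cupboard, fixed: a white box 140 mm deep (x), 180 wide (y), 130 high, grey door over its whole front, no handle. Origin at the centre of its underside, on the worktop; its own -x points out of its front (to the robot), +y to its left seen from the robot; turned by up to 0.2 rad. In this frame the vertical hinge axis is at x = -87, y = -84 mm (right edge); free edge at y = +89 mm
- wide_door (a joint): angle of the wider door, rad: 0 shut, negative pushed in (hard stop at -0.05), about 0.4 sprung ajar, 1.57 square to the front, at most 1.75. Opens counter-clockwise seen from above. Once ajar it moves freely with slight friction and stays where it is left
- wide_door_hinge (a point): point on the hinge axis of the wider door, level with the door's top edge (z = 130 mm), mid-thickness of the door
- wide_door_edge (a point): upper corner of the wider door's front face at its free edge; moves with the door and shares its axes: -x out of the front face, +y from hinge to free edge. The door is 14 mm thick, 20 to 130 mm above the worktop (top level with the cupboard's top), 173 mm from hinge axis to free edge; shut, a 10 mm gap lies between it and the box
- narrow: the narrower cupboard, same make, 140 mm deep, 120 mm wide, 130 mm high, also fixed and turned by up to about 12 degrees; origin at the centre of its underside. It may stand to the left or to the right of the wider one, 50 to 110 mm apart. To be left shut
- narrow_door (a joint): angle of the narrower cupboard's door, rad: 0 shut, negative pushed in, positive open
- weight_200: brass-coloured calibration weight with a knob, 33 mm across, 50 mm high, standing on top of the wider cupboard in the rear corner on the hinge side. Origin at its underside. Leave alone
- pad: sticky-note pad 76 x 76 x 12 mm on top of the narrower cupboard. Origin at its underside. Leave alone
- tape: roll of brown tape lying flat, 96 mm across, 48 mm high, at the left of the worktop. Origin at its underside. Leave alone
- wide_plunger_tip (a point): rubber tip of the latch's white spring plunger (14 mm across), 34 mm above the worktop, 125 mm from the hinge axis. It pushes the door ajar and then stays out, 60 mm in front of the box: keep fingertips higher than 50 mm when reaching behind the door
- wide_door_front (a point): good place to press: point on the front face of the wider door, 28 mm from the free edge, 90 mm above the worktop. Shut, the face is at x = -94 mm in the cupboard's frame. Pushing the shut door in 4 to 5 mm here (3 to 4 N, a brief knock at first touch aside; hard stop at 7 mm) frees the catch; once the finger withdraws by 100 mm or more, a spring pushes the door ajar within about a second

How it is judged (in metres and radians):
On the way, in this order (a step that is already met when the one before it is completed fails the run):
1. the wider cupboard's door is pushed inward (by 0.02 rad or more) (value of joint wide_door below -0.02 rad and contact force between the arm and wide_door above 0.5 N).
2. released by its catch, the door stands ajar (0.25 to 0.6 rad) with the robot not touching it (value of joint wide_door between 0.25 and 0.6 rad and contact force between the arm and wide_door below 0.1 N), for 0.2 s.
At the end, for the whole second after the job is handed in: The wider cupboard's door stands open by more than 1.25 rad and is at rest; the narrower cupboard's door is shut (under 0.03 rad) (value of joint wide_door above 1.25 rad and velocity of joint wide_door between -0.05 and 0.05 rad/s and value of joint narrow_door below 0.03 rad); the robot touches nothing.
It fails at once if the door is pinched: pressed on its front and on its back at once, each with over 3 N (contact force between the arm and wide_door_c0 above 3 N and contact force between the arm and wide_door_c1 above 3 N).
It fails at once if the narrower cupboard springs open (over 0.1 rad) (value of joint narrow_door above 0.1 rad).
It fails at once if the weight, note pad or roll of tape is moved or lifted by more than 30 mm (distance of any of weight_200, pad, tape from where it was at the start of the episode above 0.03 m).
It also fails if it takes over 51 s, if anything falls off the work surface, if the arm or the gripper's body presses on something with over 40 N, if the wrist force passes 120 N, or if a joint passes its speed limit or range.

ROBOT

A 7-joint arm with a two-finger parallel gripper is mounted at the origin on a cart in front of the work surface, level with it; the furniture and walls round the work are solid. World frame = base frame: x ahead of the robot, y to its left, z up, the work surface at z = 0. Lengths are in mm, angles in rad, forces in N, time in s.
With the tool pointing down it reaches from about 425 to 925 mm from the base axis. Payload 6.8 kg.
Tool frame: the origin (TCP) lies at the very end of the fingers, on their centre line; the grasp point (between the pads) lies r.grip_point_offset behind it (r.grip_point_offset is the distance from the TCP to the grasp point, in mm); z points along the fingers, x is the direction in which the jaws open and shut, and the axes are right-handed (so a half turn about z gives the same grasp; the last joint's range is limited). The gripper opens to 85 mm and grips with 20 to 120 N. Pads are 22 mm wide; open, the fingers measure 114 mm over their backs; the gripper's body (76 mm by 85 mm) begins 54 mm behind the grasp point. The pads swing forward as they close: fully open they stand 13 mm farther back than shut.
Start: joints at [1.07, 0.477, 0.022, 1.555, -0.011, 1.109, -0.083], TCP at [258.384, -623.606, 231.308] pointing down, gripper open.
Joint ranges: [-2.96, 2.96], [-0.34, 2.1], [-1.41, 1.46], [0.24, 2.44], [-1.37, 4.51], [0.17, 1.92], [-2.96, 2.96]. Speed limits (rad/s): [2.39, 2.39, 3.14, 3.14, 3.14, 3.14, 3.14].

INTERFACE

Orientations are given as a unit quaternion [w, x, y, z].
In Python, from station import r, vision gives the robot as it stands.
- The arm moves only by the tool drive_tool, never from a script. Its argument "plan" is a list that holds one entry, the list of rows, each a list of 7 numbers: the turn, a rotation vector about the tool's x, y, z in rad, then the shift along the tool's x, y, z in mm, then the finger opening in mm, from 0 to 85.4. In form: [[[wx, wy, wz, tx, ty, tz, hand], ...]]. A call has 1 to 20 rows; each row is the pose to reach, as a shift and turn from the pose commanded when the call began, along the tool's axes at that moment; what a row does not reach only later rows make up. A row lasts 1/12 s, in which the tool goes at most 41.7 mm and 7.16 degrees, less where a joint would pass 70% of its speed; a pose out of reach is approached as far as the arm can. A call with a gripper value outside its range is refused whole. The fingers move at their own pace and stop on an object; the grip force is fixed at half the most. Time passes only in rows, so rows that repeat a pose let the fingers close. It gives the time, the measured TCP pose, the force and the opening at its end, in the units of the state.
- r.sense(): the state, without advancing time (a new reading comes with each control period).
- vision.read_camera(name): name is "scene" or "top"; returns a dict with "pixels" (480x640x3 uint8, red, green, blue), "mtx" (3x3 intrinsics, pixels), "k1" (the pictures are not rectified: a ray, as slopes to the right and down, at radius r is drawn at 1 + k1 r^2 times it, then the intrinsics apply), "origin" and "rotation" of the camera in the world. Camera axes: x right, y up, looking along -z (the intrinsics and any distortion apply to the point x, -y, -z); pixel columns grow to the right and rows downward; lengths in mm; the calibration is good to about 2 mm. A picture is of the moment at which its call begins. There is no depth.
- r.sign_off(): hands the job in, once; it reports no verdict.
The state is a dict: "time": time; "joints": joint angles; "dq": joint speeds; "effort": joint torques, N m; "tcp_pos": TCP position; "orientation": TCP orientation; "force": force on the tool from outside, world axes, zero at the start; "ft_torque": the same for the moment, N m; "width": opening from 0.0 (shut) to 1.0 (fully open).
Only numpy, scipy, OpenCV 4.12 (cv2) and the standard library are available. Lean on these libraries where they do the work, as an engineer would, in place of code of your own. Each camera call takes 0.05 s, during which the arm holds its last target.

## Working session

There is one attempt and no reset: what is moved stays moved. The work goes in short steps, Python scripts to look and compute and a tool call to move; the robot and the scene stay as the last step left them, time stands still between calls to the robot, and variables do not carry over. Pictures are saved under pics/ and viewed, and the job is handed in when it is done.

Besides the shell and the picture viewer there is one more tool, called as name([rows], argument=value, ...), one row to a line, values as JSON. drive_tool: Moves the arm, as the interface text tells. Its arguments: {"type":"object","properties":{"plan":{"type":"array","items":{"type":"array","items":{"type":"array","items":{"type":"number"}}}}},"required":["plan"]}

```bash
ls; mkdir -p pics; python3 - <<'E'
from station import r, vision
import cv2
for n in ("scene","top"):
    c=vision.read_camera(n)
    cv2.imwrite(f"pics/{n}0.png",c["pixels"][:,:,::-1])
    print(n,c["mtx"],c["k1"],c["origin"],c["rotation"])
print(r.sense(), r.grip_point_offset)
E
```

```text
pics
scene [[455.12076682   0.         320.48645546]
 [  0.         455.12076682 238.5409121 ]
 [  0.           0.           1.        ]] 0.018222051247786187 [ 268.60301562 -364.25431195  763.77632832] [ 0.89794394  0.315533   -0.11023195 -0.2863294 ]
top [[547.50882497   0.         322.5539029 ]
 [  0.         547.50882497 242.30140291]
 [  0.           0.           1.        ]] -0.13145118201462355 [ 427.03344354   82.77413912 1211.70436844] [ 0.71556689  0.05203761 -0.05897978 -0.69410194]
{'time': 0.1, 'joints': array([ 1.06987901,  0.477734  ,  0.02234799,  1.55634371, -0.0114945 ,
        1.10932634, -0.08307701]), 'dq': array([ 1.37858108e-03,  4.36065375e-05, -2.37137266e-04, -3.43185785e-03,
       -2.33790947e-03, -1.51670797e-03, -5.09422549e-04]), 'effort': array([ 4.75967987e-03, -5.97761214e+01,  1.61337331e+00, -2.81953686e+01,
        1.27250736e-02,  5.02733412e-03, -7.49073524e-05]), 'tcp_pos': array([ 258.16322139, -623.09584867,  230.41569694]), 'orientation': array([-4.11857544e-04,  8.31513499e-01, -5.55503908e-01, -7.33885214e-04]), 'force': array([ 0.37553108,  0.31472509, -0.33285097]), 'ft_torque': array([ 0.0236856 , -0.06580777, -0.0207438 ]), 'width': 0.9975384730494533} 18.700000000000003
```

View pics/scene0.png

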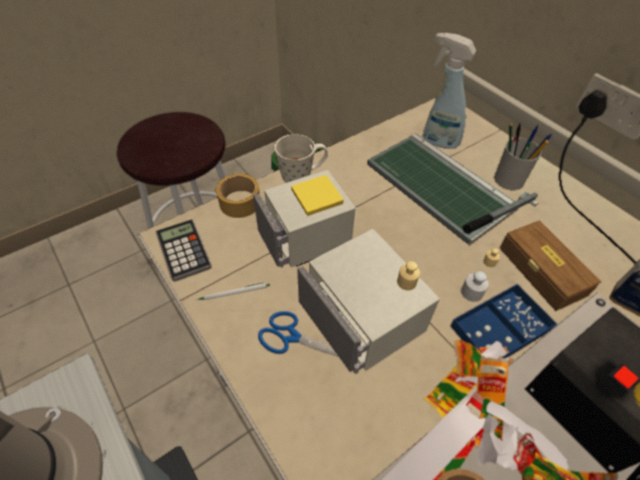

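View pics/top0.png

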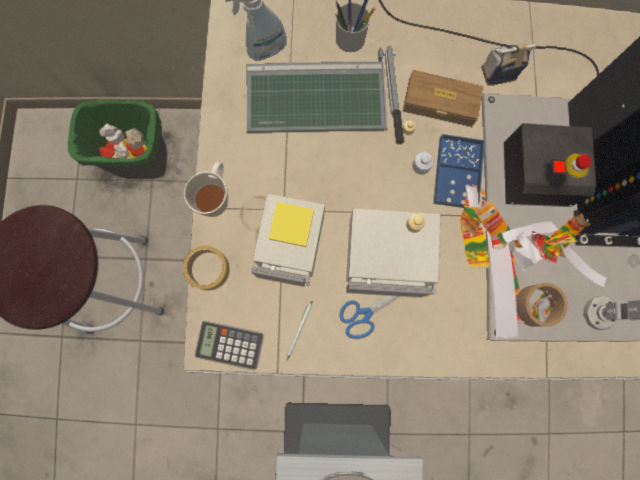

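Top view: wide cupboard roughly at columns 348–438, rows 210–293. The narrow one is to its left at (255–323, 195–283). I'll enlarge the crop for corner picks.

```bash
python3 - <<'E'
import cv2
im=cv2.imread("pics/top0.png"); 
cv2.imwrite("pics/top0c.png",cv2.resize(im[185:305,245:445],None,fx=4,fy=4,interpolation=cv2.INTER_CUBIC))
im=cv2.imread("pics/scene0.png"); 
cv2.imwrite("pics/scene0c.png",cv2.resize(im[170:380,245:445],None,fx=2.8,fy=2.8,interpolation=cv2.INTER_CUBIC))
E
```

```text
(no output)
```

View pics/top0c.png

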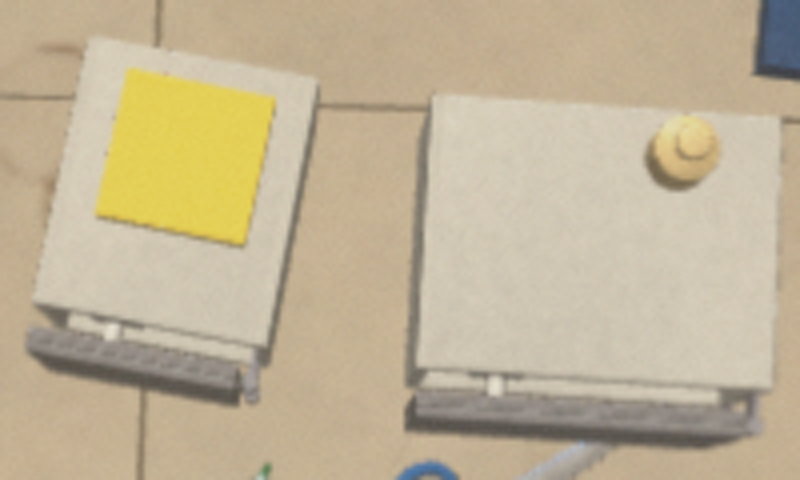

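View pics/scene0c.png

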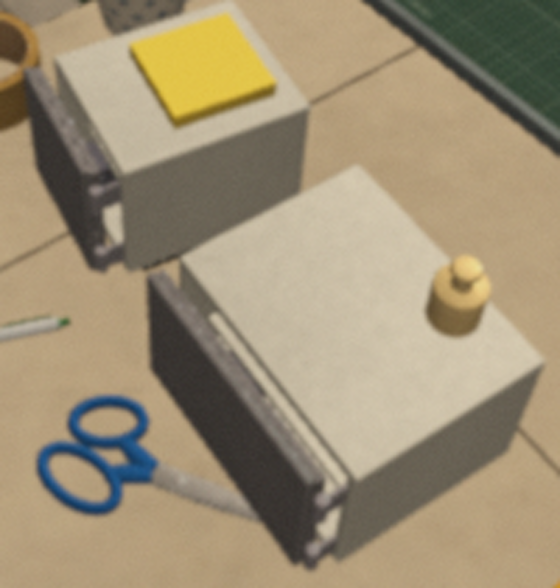

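Crop corners of the wide box top: top camera (432,95), (780,117), (773,388), (417,370); scene camera (358,166), (543,362), (348,477), (183,260). I'll fit the poses at z=130.

```bash
cat > h.py <<'E'
import numpy as np, cv2
from scipy.spatial.transform import Rotation as R
CAM={}
def cam(c):
    return dict(K=c["mtx"],k1=c["k1"],o=np.array(c["origin"]),q=np.array(c["rotation"]))
def Rm(q): return R.from_quat(np.r_[q[1:],q[0]]).as_matrix()
def back(c,px,z):
    M=Rm(c["q"]); d=cv2.undistortPoints(np.array([[px]],float),c["K"],np.array([c["k1"],0,0,0.]))[0,0]
    v=M@np.array([d[0],-d[1],-1]); return c["o"]+v*(z-c["o"][2])/v[2]
def proj(c,P):
    p=Rm(c["q"]).T@(np.array(P)-c["o"]); x=np.array([p[0],-p[1]])/-p[2]
    x*=1+c["k1"]*(x@x); return c["K"][:2,:2]@x+c["K"][:2,2]
def fit(pts,w,d=140):
    m=np.array([[d/2,w/2],[d/2,-w/2],[-d/2,-w/2],[-d/2,w/2]])  # RL RR FR FL
    p=np.array(pts)[:,:2]; pc=p-p.mean(0)
    a=np.arctan2((m[:,0]*pc[:,1]-m[:,1]*pc[:,0]).sum(),(m*pc).sum())
    c,s=np.cos(a),np.sin(a); res=pc-m@np.array([[c,s],[-s,c]])
    return p.mean(0),a,res
E
python3 - <<'E'
from h import *
from station import vision
T=cam(vision.read_camera("top"));S=cam(vision.read_camera("scene"))
t=lambda L:[back(T,(u/4+245-.375,v/4+185-.375),130) for u,v in L]
s=lambda L:[back(S,(u/2.8+245-.32,v/2.8+170-.32),130) for u,v in L]
for n,P,w in (("wideT",t([(432,95),(780,117),(773,388),(417,370)]),180),("wideS",s([(358,166),(543,362),(348,477),(183,260)]),180),("narT",t([(90,38),(318,83),(270,347),(35,303)]),120)):
    print(n,*[np.round(x,3) for x in fit(P,w)])
    P=np.array(P)[:,:2];print([round(float(np.linalg.norm(P[i]-P[(i+1)%4])),1) for i in range(4)])
E
```

```text
wideT [597.846 -70.82 ] -0.028 [[-0.341 -1.3  ]
 [-0.658  0.914]
 [ 1.035  1.06 ]
 [-0.036 -0.674]]
[177.8, 138.3, 178.2, 139.7]
wideS [596.022 -74.572] -0.048 [[-1.423 -1.457]
 [-0.355  1.978]
 [ 0.32   4.312]
 [ 1.458 -4.833]]
[176.5, 139.5, 170.9, 137.0]
narT [616.456 142.19 ] -0.155 [[-0.793 -0.545]
 [-2.039  1.618]
 [ 1.542 -0.091]
 [ 1.29  -0.982]]
[118.1, 136.2, 119.1, 137.9]
```

```bash
cat > mv.py <<'E'
import sys; from h import *
from station import r
s=r.sense(); q=s["orientation"]; M=Rm(q); p=np.array(s["tcp_pos"])
def go(*targets):
    for t in targets: print(t,np.round(M.T@(np.array(t)-p),1))
print("t",s["time"],"p",np.round(p,1),"F",np.round(s["force"],2),"w",round(s["width"],3),"xaz",np.round(np.arctan2(M[1,0],M[0,0]),3))
c0=np.array([597.5,-71.5]);a0=-0.035
def W(lx,ly,z): 
    c,n=np.cos(a0),np.sin(a0); return (c0[0]+c*lx-n*ly,c0[1]+n*lx+c*ly,z)
if __name__=="__main__":
    print("q",np.round(q,3),"j",np.round(s["joints"],2))
    ts=[W(*map(float,a.split(","))) for a in sys.argv[1:]]
    go(*[tuple(round(float(v),1) for v in t) for t in ts])
E
python3 mv.py -145,61,230 -145,61,80
```

```text
t 0.2 p [ 258.2 -623.3  230.7] F [ 0.45 -0.4  -0.26] w 1.001 xaz -1.178
q [-0.     0.831 -0.556 -0.   ] j [ 1.07  0.48  0.02  1.56 -0.01  1.11 -0.08]
(454.7, -5.5, 230.0) [-495.5 -418.     1.2]
(454.7, -5.5, 80.0) [-495.4 -418.   151.2]
```

drive_tool([
  [[0,0,-0.1,-25,-21,0,0],[0,0,-0.2,-55,-46,0,0],[0,0,-0.3,-85,-72,0,0],[0,0,-0.4,-115,-97,0,0],[0,0,-0.5,-145,-122,0,0],[0,0,-0.6,-175,-148,0,0],[0,0,-0.7,-205,-173,0,0],[0,0,-0.8,-235,-198,0,0],[0,0,-0.9,-265,-224,0,0],[0,0,-1.0,-295,-249,0,0],[0,0,-1.1,-325,-274,0,0],[0,0,-1.143,-355,-300,0,0],[0,0,-1.143,-385,-325,0,0],[0,0,-1.143,-415,-350,0,0],[0,0,-1.143,-445,-376,0,0],[0,0,-1.143,-475,-401,0,0],[0,0,-1.143,-488,-412,0,0],[0,0,-1.143,-495,-418,0,0],[0,0,-1.143,-495,-418,0,0],[0,0,-1.143,-495,-418,0,0]],
])

```text
time: 1.87
tcp_pos: [454.7, -7.4, 231.0]
orientation: [0.0, 1.0, -0.018, -0.0]
force: [0.2, 0.1, 0.4]
width: -0.002
```

```bash
python3 mv.py -145,61,230 -145,61,80 -115,61,80; python3 - <<'E'
from station import vision
import cv2
for n in ("scene","top"): cv2.imwrite(f"pics/{n}1.png",vision.read_camera(n)["pixels"][:,:,::-1])
E
```

```text
t 1.8667 p [454.7  -7.4 231. ] F [0.16 0.12 0.39] w -0.002 xaz -0.036
q [ 0.     1.    -0.018 -0.   ] j [ 0.42  0.16 -0.59  2.03  0.11  0.99 -0.26]
(454.7, -5.5, 230.0) [-0.1 -1.9  1. ]
(454.7, -5.5, 80.0) [  0.  -2. 151.]
(484.7, -6.5, 80.0) [ 30.  -2. 151.]
```

View pics/scene1.png

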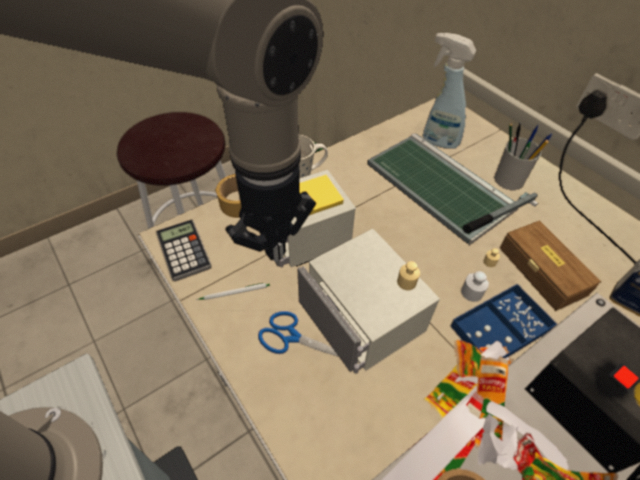

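View pics/top1.png

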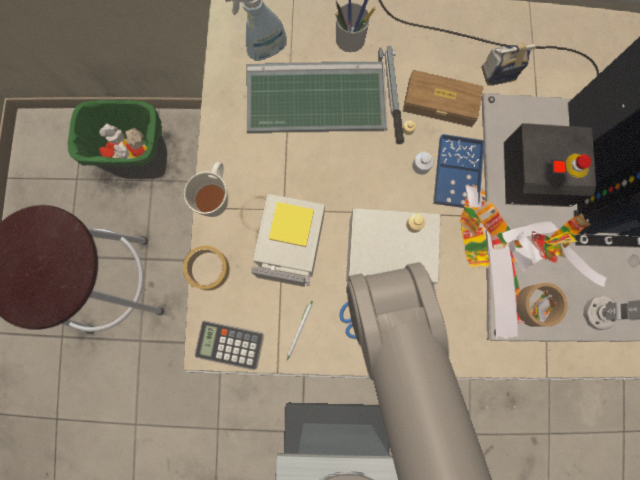

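The fingers are shut in front of the wide door, hand clear of everything (scene pixel ~(283,258)). Next I descend to z≈82.

drive_tool([
  [[0,0,0,0,-2,15,0],[0,0,0,0,-2,40,0],[0,0,0,0,-2,65,0],[0,0,0,0,-2,90,0],[0,0,0,0,-2,115,0],[0,0,0,0,-2,135,0],[0,0,0,5,-2,145,0],[0,0,0,10,-2,149,0],[0,0,0,15,-2,149,0],[0,0,0,20,-2,149,0],[0,0,0,20,-2,149,0],[0,0,0,20,-2,149,0]],
])

```text
time: 2.97
tcp_pos: [476.1, -5.3, 83.3]
orientation: [0.0, 1.0, -0.018, 0.001]
force: [-1.3, -0.6, 2.6]
width: -0.0
```

```bash
python3 mv.py -109,61,82; python3 - <<'E'
from station import vision
import cv2
im=vision.read_camera("scene")["pixels"][:,:,::-1]; cv2.imwrite("pics/scene2.png",cv2.resize(im[170:390,190:450],None,fx=2.7,fy=2.7,interpolation=cv2.INTER_CUBIC))
E
```

```text
t 2.9667 p [476.1  -5.3  83.3] F [-1.34 -0.57  2.6 ] w -0.0 xaz -0.036
q [ 0.     1.    -0.018  0.001] j [ 0.31  0.41 -0.51  2.12  0.32  0.68 -0.45]
(490.7, -6.7, 82.0) [14.7  0.9  1.4]
```

View pics/scene2.png

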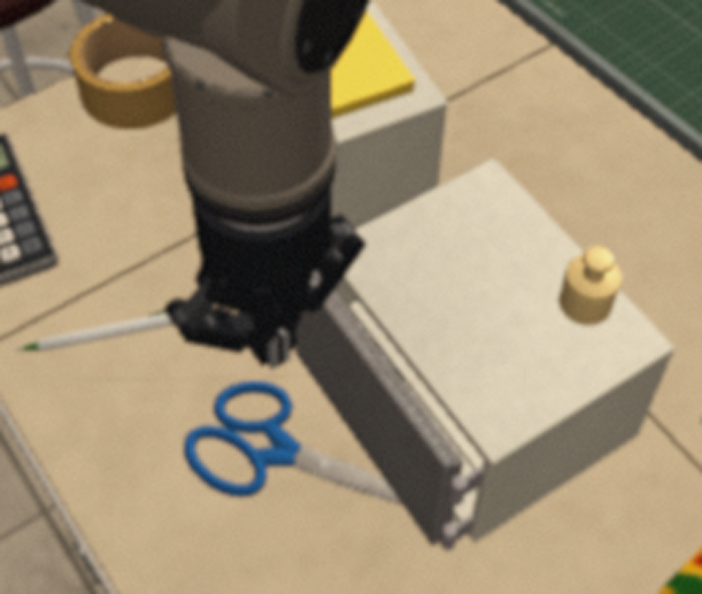

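Fingers stand just in front of the door (crop ~(278,350)), and the right-hand knuckle is above the door top. Next I advance in small steps.

drive_tool([
  [[0,0,0,2,1,0,0],[0,0,0,4,1,0,0],[0,0,0,6,1,0,0],[0,0,0,8,1,0,0],[0,0,0,10,1,0,0],[0,0,0,10,1,0,0],[0,0,0,10,1,0,0]],
])

```text
time: 3.6
tcp_pos: [481.3, -6.4, 82.4]
orientation: [0.001, 1.0, -0.017, -0.003]
force: [-17.4, 0.4, 18.2]
width: 0.003
```

```bash
python3 mv.py -109,61,82
```

```text
t 3.6 p [481.3  -6.4  82.4] F [-17.36   0.4   18.19] w 0.003 xaz -0.035
q [ 0.001  1.    -0.017 -0.003] j [ 0.31  0.42 -0.51  2.1   0.32  0.7  -0.45]
(490.7, -6.7, 82.0) [9.4 0.  0.3]
```

Force is both -x and +z (17/18 N), so the knuckle is likely on the door's top edge. I'm backing off and will go higher or rotate the hand.

drive_tool([
  [[0,0,0,-4,0,0,0],[0,0,0,-10,0,0,0],[0,0,0,-16,0,0,0],[0,0,0,-20,0,0,0],[0,0,0,-20,0,0,0]],
])

```text
time: 4.02
tcp_pos: [464.0, -5.9, 82.2]
orientation: [0.0, 1.0, -0.017, -0.0]
force: [-1.6, 0.2, 1.2]
width: 0.001
```

```bash
python3 mv.py -109,61,82; python3 - <<'E'
from station import vision
import cv2
im=vision.read_camera("scene")["pixels"][:,:,::-1]; cv2.imwrite("pics/scene3.png",cv2.resize(im[210:390,240:450],None,fx=3.3,fy=3.3,interpolation=cv2.INTER_CUBIC))
E
```

```text
t 4.0167 p [464.   -5.9  82.2] F [-1.64  0.24  1.17] w 0.001 xaz -0.035
q [ 0.     1.    -0.017 -0.   ] j [ 0.31  0.4  -0.51  2.14  0.31  0.67 -0.45]
(490.7, -6.7, 82.0) [26.7 -0.1  0.2]
```

View pics/scene3.png

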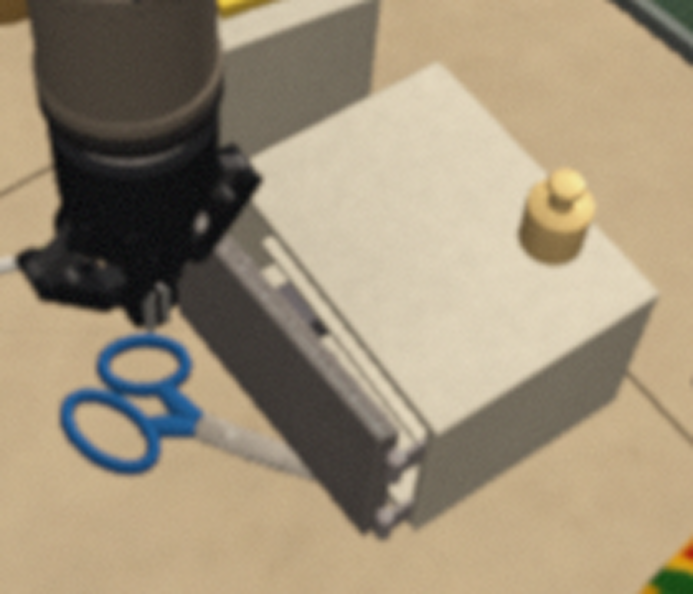

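The catch has released: the gap behind the door is widening and the plunger side is visible at crop ~(285,290). I'm withdrawing up and back.

drive_tool([
  [[0,0,0,-20,-5,-10,0],[0,0,0,-30,-10,-35,0],[0,0,0,-35,-15,-65,0],[0,0,0,-35,-20,-95,0],[0,0,0,-35,-30,-125,0],[0,0,0,-35,-40,-140,0],[0,0,0,-35,-45,-145,0],[0,0,0,-35,-45,-145,0],[0,0,0,-35,-45,-145,0],[0,0,0,-35,-45,-145,0],[0,0,0,-35,-45,-145,0],[0,0,0,-35,-45,-145,0],[0,0,0,-35,-45,-145,0],[0,0,0,-35,-45,-145,0],[0,0,0,-35,-45,-145,0],[0,0,0,-35,-45,-145,0],[0,0,0,-35,-45,-145,0],[0,0,0,-35,-45,-145,0],[0,0,0,-35,-45,-145,0]],
])

```text
time: 5.65
tcp_pos: [431.7, 40.6, 227.3]
orientation: [0.0, 1.0, -0.017, 0.0]
force: [0.1, 0.7, 0.4]
width: -0.0
```

```bash
python3 mv.py ; python3 - <<'E'
from station import vision
import cv2
im=vision.read_camera("scene")["pixels"][:,:,::-1]; cv2.imwrite("pics/scene4.png",cv2.resize(im[180:390,200:450],None,fx=2.8,fy=2.8,interpolation=cv2.INTER_CUBIC))
im=vision.read_camera("top")["pixels"][:,:,::-1]; cv2.imwrite("pics/top4.png",cv2.resize(im[185:385,245:445],None,fx=2.9,fy=2.9,interpolation=cv2.INTER_CUBIC))
E
```

```text
t 5.65 p [431.7  40.6 227.3] F [0.14 0.69 0.41] w -0.0 xaz -0.035
q [ 0.     1.    -0.017  0.   ] j [ 0.36  0.13 -0.64  2.07  0.09  0.97 -0.36]
```

View pics/scene4.png

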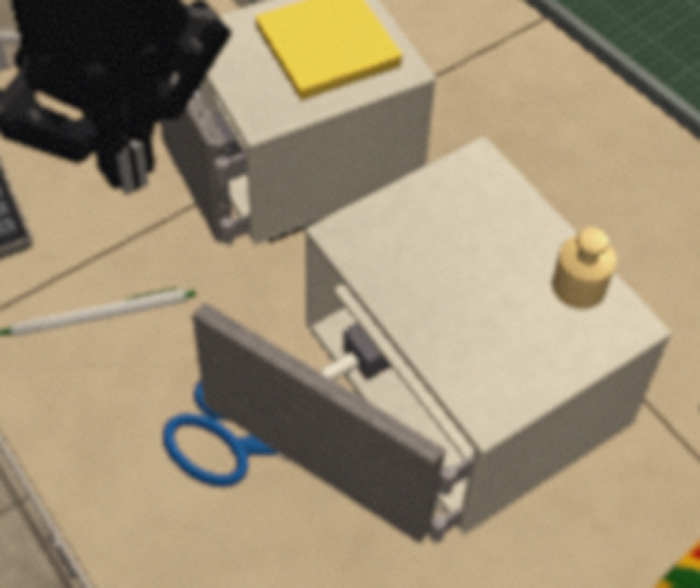

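View pics/top4.png

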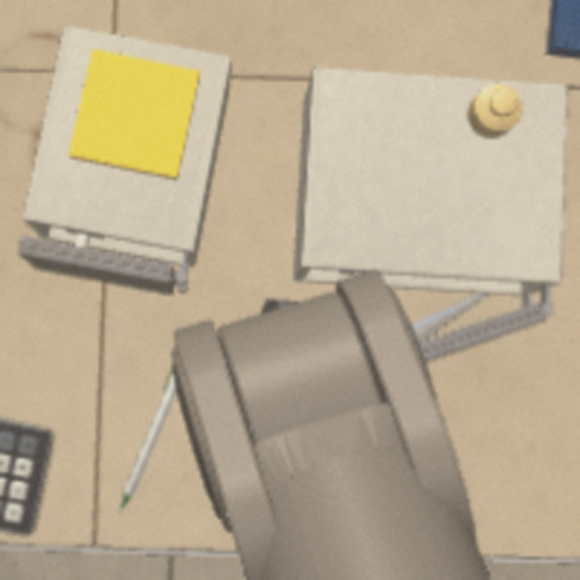

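The door stands ajar, with its free upper corner at scene crop ~(197,315); the plunger is out and the narrow door is shut. I'll measure the angle.

```bash
python3 - <<'E'
from h import *
import mv
from station import vision
S=cam(vision.read_camera("scene"))
for u,v in ((196,316),(209,304),(440,461),(435,452)):
    p=back(S,(u/2.8+200-.32,v/2.8+180-.32),130); H=np.array(mv.W(-87,-84,130)); d=p-H
    print(np.round(p,1),np.round(H,1),np.round(np.hypot(d[0],d[1]),1),np.arctan2(-d[0],d[1])-mv.a0)
E
```

```text
t 5.75 p [431.7  40.5 227.3] F [ 0.94 -0.4   0.71] w -0.001 xaz -0.035
[443.4   2.1 130. ] [ 507.6 -152.4  130. ] 167.3 0.42876819180880055
[454.    4.7 130. ] [ 507.6 -152.4  130. ] 166.0 0.3637420475650044
[ 502.6 -151.6  130. ] [ 507.6 -152.4  130. ] 5.1 1.4556192756631046
[ 503.7 -146.   130. ] [ 507.6 -152.4  130. ] 7.6 0.5853793322368309
```

Ajar angle ≈0.40 rad (front corner reads 0.43, back corner 0.36). Now I'll compute the entry and the pushing arc, working at z=100 so the knuckles stay above the door.

```bash
python3 mv.py -105,60,227 -105,60,100; python3 - <<'E'
import numpy as np, mv
H=np.array([-87,-84]); 
L=[]
for th,R in ((.4,140),(.55,135),(.7,130),(.85,122),(1.0,115),(1.15,108),(1.3,100),(1.45,92),(1.55,88)):
    c=H+R*np.array([-np.sin(th),np.cos(th)])+(7+15*abs(np.cos(th))**2+11.5*np.sin(th)**2)*np.array([np.cos(th),np.sin(th)])
    L.append(np.round(c,1)); print(th,L[-1],np.round(mv.W(*c,100),1))
d=np.array(L)-np.array([-105,60]); print("tool dx,dy:",[(float(a),float(-b)) for a,b in np.round(d,0)])
E
```

```text
t 5.8 p [431.7  40.5 227.3] F [-0.93 -0.33 -0.23] w 0.001 xaz -0.035
q [ 0.     1.    -0.017  0.   ] j [ 0.36  0.13 -0.64  2.07  0.09  0.97 -0.36]
(494.7, -7.9, 227.0) [64.6 46.2  0.3]
(494.7, -7.9, 100.0) [ 64.6  46.2 127.3]
t 5.8 p [431.7  40.5 227.3] F [-0.93 -0.33 -0.23] w 0.001 xaz -0.035
0.4 [-121.7   53.3] [477.7 -14.  100. ]
0.55 [-139.6   42.1] [459.4 -24.5 100. ]
0.7 [-155.    28.7] [443.6 -37.4 100. ]
0.85 [-165.4   11.6] [432.6 -54.2 100. ]
1.0 [-173.2   -5.4] [424.2 -70.9 100. ]
1.15 [-177.8  -22.5] [419.  -87.7 100. ]
1.3 [-178.3  -39.2] [ 417.9 -104.4  100. ]
1.45 [-176.1  -54.5] [ 419.6 -119.8  100. ]
1.55 [-174.6  -63.7] [ 420.8 -129.   100. ]
tool dx,dy: [(-17.0, 7.0), (-35.0, 18.0), (-50.0, 31.0), (-60.0, 48.0), (-68.0, 65.0), (-73.0, 82.0), (-73.0, 99.0), (-71.0, 114.0), (-70.0, 124.0)]
```

drive_tool([
  [[0,0,0,20,14,0,0],[0,0,0,45,32,0,0],[0,0,0,60,43,0,0],[0,0,0,65,46,0,0],[0,0,0,65,46,0,0],[0,0,0,65,46,20,0],[0,0,0,65,46,45,0],[0,0,0,65,46,70,0],[0,0,0,65,46,85,0],[0,0,0,65,46,100,0],[0,0,0,65,46,110,0],[0,0,0,65,46,120,0],[0,0,0,65,46,125,0],[0,0,0,65,46,127,0],[0,0,0,65,46,127,0],[0,0,0,65,46,127,0]],
])

```text
time: 7.13
tcp_pos: [495.5, -7.6, 100.8]
orientation: [-0.0, 1.0, -0.017, 0.0]
force: [1.2, -0.3, 0.6]
width: -0.002
```

```bash
python3 mv.py -105,60,100 ; python3 - <<'E'
from station import vision
import cv2
im=vision.read_camera("scene")["pixels"][:,:,::-1]; cv2.imwrite("pics/scene5.png",cv2.resize(im[180:390,200:450],None,fx=2.8,fy=2.8,interpolation=cv2.INTER_CUBIC))
E
```

```text
t 7.1333 p [495.5  -7.6 100.8] F [ 1.22 -0.34  0.62] w -0.002 xaz -0.035
q [-0.     1.    -0.017  0.   ] j [ 0.32  0.41 -0.52  2.06  0.3   0.74 -0.43]
(494.7, -7.9, 100.0) [-0.8  0.4  0.8]
```

View pics/scene5.png

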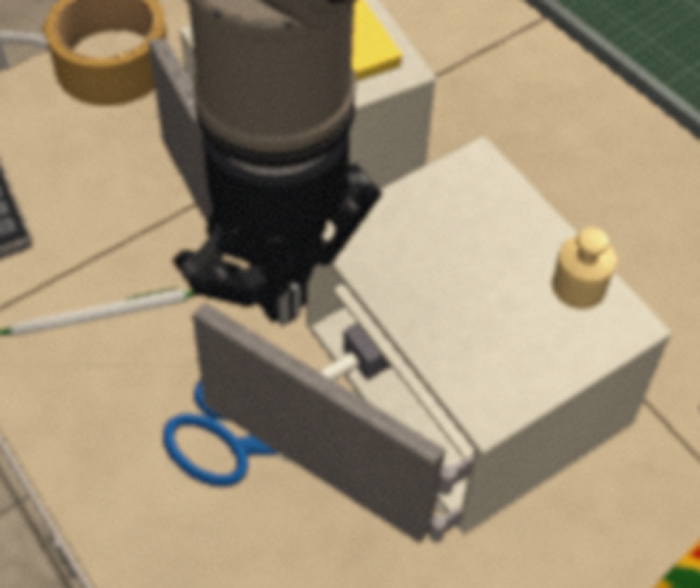

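Fingertips (crop ~(290,310)) are in the gap behind the door, with no contact. I'll push along the first half of the arc.

drive_tool([
  [[0,0,0,-5,2,0,0],[0,0,0,-11,5,0,0],[0,0,0,-17,7,0,0],[0,0,0,-22,10,0,0],[0,0,0,-27,13,0,0],[0,0,0,-31,15,0,0],[0,0,0,-35,18,0,0],[0,0,0,-39,21,0,0],[0,0,0,-43,25,0,0],[0,0,0,-47,28,0,0],[0,0,0,-50,31,0,0],[0,0,0,-53,35,0,0],[0,0,0,-56,40,0,0],[0,0,0,-58,44,0,0],[0,0,0,-60,48,0,0],[0,0,0,-63,54,0,0],[0,0,0,-66,60,0,0],[0,0,0,-68,65,0,0],[0,0,0,-68,65,0,0]],
])

```text
time: 8.77
tcp_pos: [424.0, -71.8, 100.1]
orientation: [0.0, 1.0, -0.018, -0.0]
force: [0.2, 0.4, -0.4]
width: -0.001
```

```bash
python3 mv.py -173,-5,100 ; python3 - <<'E'
from station import vision
import cv2
im=vision.read_camera("scene")["pixels"][:,:,::-1]; cv2.imwrite("pics/scene6.png",cv2.resize(im[180:390,200:450],None,fx=2.8,fy=2.8,interpolation=cv2.INTER_CUBIC))
E
```

```text
t 8.7667 p [424.  -71.8 100.1] F [ 0.21  0.36 -0.39] w -0.001 xaz -0.037
q [ 0.     1.    -0.018 -0.   ] j [ 0.48  0.32 -0.53  2.21  0.26  0.67 -0.26]
(424.4, -70.4, 100.0) [ 0.4 -1.4  0.1]
```

View pics/scene6.png

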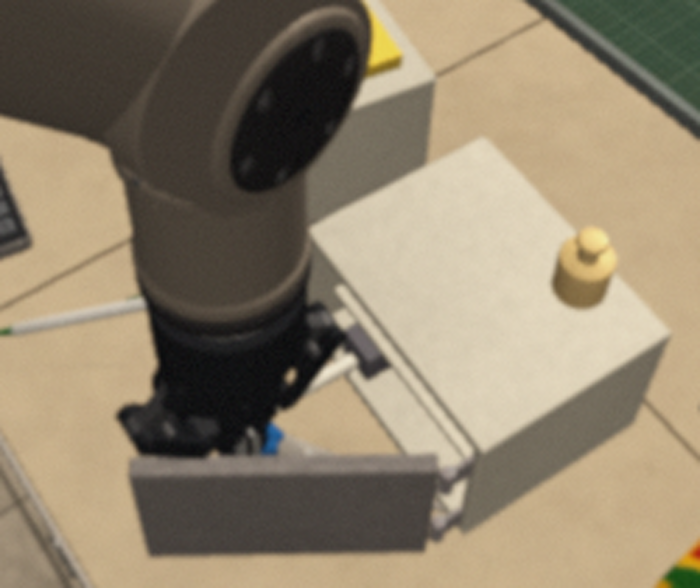

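The door is at ~1.0 rad and still moving with the fingers. I'll continue the arc.

drive_tool([
  [[0,0,0,-2,6,0,0],[0,0,0,-4,12,0,0],[0,0,0,-5,17,0,0],[0,0,0,-5,23,0,0],[0,0,0,-5,29,0,0],[0,0,0,-5,34,0,0],[0,0,0,-4,39,0,0],[0,0,0,-4,44,0,0],[0,0,0,-3,49,0,0],[0,0,0,-3,53,0,0],[0,0,0,-2,56,0,0],[0,0,0,-2,59,0,0],[0,0,0,-2,61,0,0],[0,0,0,-2,61,0,0],[0,0,0,-2,61,0,0]],
])

```text
time: 10.07
tcp_pos: [420.9, -131.4, 100.4]
orientation: [0.0, 1.0, -0.018, 0.0]
force: [-0.8, 0.5, 0.8]
width: 0.003
```

```bash
python3 mv.py; python3 - <<'E'
from station import vision
import cv2
im=vision.read_camera("scene")["pixels"][:,:,::-1]; cv2.imwrite("pics/scene7.png",cv2.resize(im[180:390,200:450],None,fx=2.8,fy=2.8,interpolation=cv2.INTER_CUBIC))
E
```

```text
t 10.0667 p [ 420.9 -131.4  100.4] F [-0.8   0.47  0.79] w 0.003 xaz -0.035
q [ 0.     1.    -0.018  0.   ] j [ 0.6   0.33 -0.51  2.19  0.25  0.68 -0.12]
```

View pics/scene7.png

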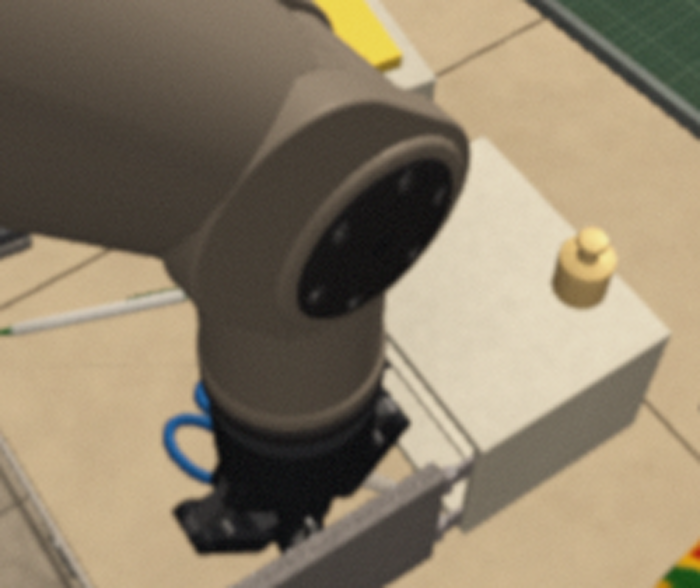

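The door is about square to the front. I'm retreating the fingers leftward, then up and away.

drive_tool([
  [[0,0,0,0,-8,0,0],[0,0,0,0,-20,0,0],[0,0,0,0,-35,0,0],[0,0,0,0,-45,-10,0],[0,0,0,0,-50,-35,0],[0,0,0,0,-60,-65,0],[0,0,0,0,-80,-95,0],[0,0,0,0,-105,-125,0],[0,0,0,0,-130,-150,0],[0,0,0,0,-155,-160,0],[0,0,0,0,-180,-165,0],[0,0,0,0,-205,-165,0],[0,0,0,0,-220,-165,0],[0,0,0,0,-230,-165,0],[0,0,0,0,-230,-165,0],[0,0,0,0,-230,-165,0],[0,0,0,0,-230,-165,0]],
])

```text
time: 11.53
tcp_pos: [428.5, 98.1, 265.5]
orientation: [0.0, 1.0, -0.018, -0.0]
force: [-0.1, 0.1, -0.4]
width: 0.002
```

```bash
python3 mv.py; python3 - <<'E'
from station import vision
import cv2
im=vision.read_camera("scene")["pixels"][:,:,::-1]; cv2.imwrite("pics/scene8.png",im)
im=vision.read_camera("top")["pixels"][:,:,::-1]; cv2.imwrite("pics/top8.png",cv2.resize(im[185:385,245:445],None,fx=2.9,fy=2.9,interpolation=cv2.INTER_CUBIC))
E
```

```text
t 11.5333 p [428.5  98.1 265.5] F [-0.09  0.06 -0.43] w 0.002 xaz -0.035
q [ 0.     1.    -0.018 -0.   ] j [ 0.34  0.1  -0.74  2.01  0.08  1.06 -0.47]
```

View pics/scene8.png

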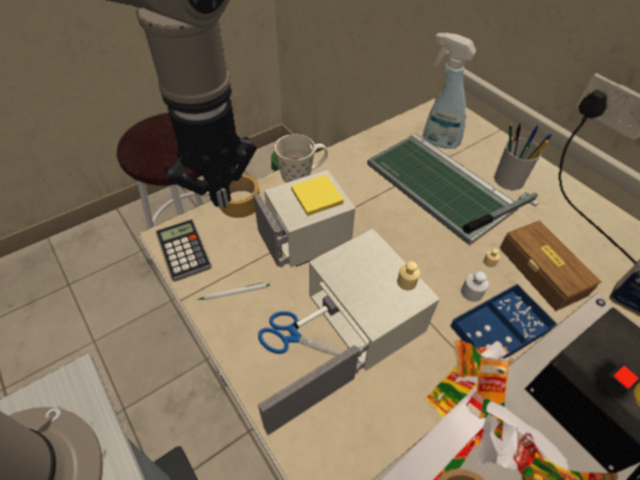

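View pics/top8.png

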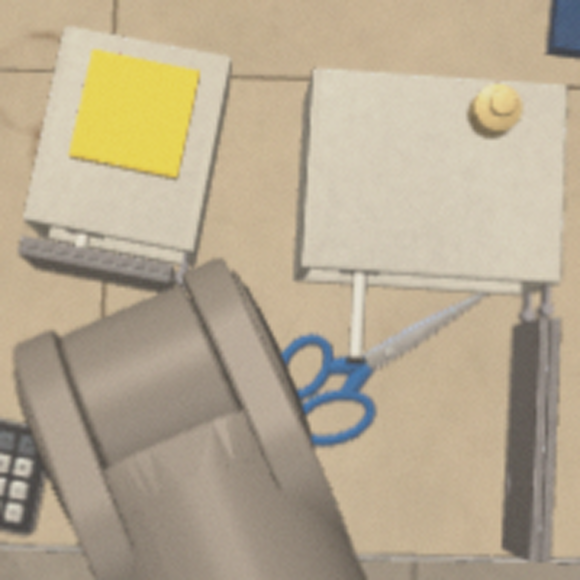

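Door square to the front (top crop column ~540), narrow door shut, weight, pad and tape in place, arm clear. I'm handing the job in.

```bash
python3 -c "
from station import r
print(r.sign_off(), r.sense()['time'])"
```

```text
the job is handed in; nothing more can be done
the job is handed in; nothing more can be done
```

The wider cupboard's door is open and stands about square to the front, and I handed the job in at roughly 11.6 s of the 51 s allowed. I pressed the door until the catch let go and withdrew the fingers. The spring then pushed it ajar to about 0.40 rad. I reached behind it at z ≈ 100 mm and pushed it through an arc to roughly 1.55 rad, then moved the arm clear.

- **Final pictures:** They show the wide door near 90° to the front, judged by eye and from the push path, not measured. The narrow door is shut, and the weight, pad and tape look to be where they were. The gripper was away from everything with wrist force under 0.5 N.
- **The press was not clean:** The wrist force reached about 17 N outward and 18 N upward, far more than the 3–4 N expected, probably because a gripper knuckle caught the door's top edge. The door did spring ajar afterwards, but I had no direct reading that it passed −0.02 rad. That first step rests on the catch having let go.
- **Pose estimates disagreed:** The two cameras put the wide cupboard about 4 mm and 0.02 rad apart. I used values in between and it made no difference to the job.

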